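# Load the press fixture and hold its cover over the pillars

### The job

Take the longer of the two steel spacer blocks from the parts bin and lay it flat in the pocket of the press fixture, leaving the other parts in their compartments. Then pick up the cover plate, which has a rib to grip, and hold it level about a centimetre above the three pillars, each of its holes in line with the threaded hole below it (single hole over single pillar), without letting it touch the fixture, so that I can start the screws by hand. Finish while still holding it there, steady: do not set it down or let go.

Things in the scene. Friction and masses are not known exactly. Their poses are not given: they have to be found in the camera images.
- long_block_mid (a point): centre of the long steel spacer block, 20 x 50 x 16 mm (x, y, z; long side along its own y), lying flat on its 20 x 50 face in one compartment of the parts bin, about 0.13 kg; this point is 8 mm above its underside
- short_block_mid (a point): centre of the short steel spacer block, 20 x 35 x 12 mm (long side along its own y), lying flat in another compartment; stays there
- collar_mid (a point): centre of a small steel collar, 28 mm outside diameter, 16 mm bore, 12 mm tall, flat in another compartment; stays there
- bin: shallow grey plastic parts bin, 214 x 214 x 18 mm, fixed to the worktop, walls and floor 4 mm, divided into 2 x 2 compartments of about 101 x 101 mm, one empty, so there is about 30 mm free beside the middle of each part; the parts' undersides are at 4 mm height; origin at the centre of its underside; which part is in which compartment varies
- pocket (a point): centre of the floor of the pocket in the press fixture. The fixture, fixed to the worktop, is an aluminium base plate 142 x 104 x 16 mm (long side along x) whose middle has an open pocket 54 mm (along x) x 24 mm (along y), 6 mm deep, its floor 10 mm above the worktop; so the seated block stands 10 mm proud of the plate. Three upright steel pillars stand on the plate. The axes of this point are the fixture's: z up, one single pillar towards -x, two pillars towards +x
- fixture: the press fixture as a whole; origin at the centre of the underside of its base plate, 10 mm below the pocket floor, same axes
- cover: loose aluminium cover plate 142 x 104 x 5 mm (x, y, z) lying flat on the worktop, with three plain 10 mm through holes in the same triangle as the pillars, and an upright dark steel grip rib in its middle, 64 mm long (along x), 16 mm thick (along y), rising from 5 to 40 mm above the plate's underside; about 0.28 kg; origin at the centre of its underside, z up; balanced within a few mm of the rib's centre
- cover_grip (a point): centre of the cover's grip rib, 24 mm above the cover's underside; axes those of the cover
- pillar0 (a point): centre of the top face of a pillar of the fixture (18 mm diameter, top 40 mm above the worktop, 9 mm threaded hole in it): the single pillar, 56 mm from the fixture's centre towards its -x, on the centre line
- pillar1 (a point): centre of the top face of a pillar of the fixture (18 mm diameter, top 40 mm above the worktop, 9 mm threaded hole in it): paired pillar, 56 mm towards +x and 36 mm towards +y
- pillar2 (a point): centre of the top face of a pillar of the fixture (18 mm diameter, top 40 mm above the worktop, 9 mm threaded hole in it): paired pillar, 56 mm towards +x and 36 mm towards -y
- hole0 (a point): centre of a hole at the underside of the cover: single hole, 56 mm from the centre towards the cover's own -x end, on its centre line; belongs over pillar0
- hole1 (a point): centre of a hole at the underside of the cover: paired hole, 56 mm towards +x and 36 mm towards +y; belongs over pillar1
- hole2 (a point): centre of a hole at the underside of the cover: paired hole, 56 mm towards +x and 36 mm towards -y; belongs over pillar2
Mind the look-alikes: they are no part of the job. What is shaped like the fixture but green is not meant.

How it is judged:
On the way:
1. the long block lies flat in the fixture's pocket, let go (horizontal distance between long_block_mid and pocket below 0.005 m and z of long_block_mid in the frame of pocket between 0.0055 and 0.0102 m and angle between long_block_mid's own z axis and vertical below 0.07 rad and angle between the y axis of long_block_mid and the x axis of pocket, either way round below 0.15 rad and contact force between the fingers and long_block below 0.1 N), for 0.3 s.
At the end, for the whole second after the job is handed in: The long block lies flat in the pocket; the gripper holds the cover still and level within 0.12 rad, 3 to 25 mm above the pillar tops at all three holes, each hole within 4.5 mm sideways of its own pillar's axis, the cover touching neither fixture nor block (all of step 1 and horizontal distance between hole0 and pillar0 below 0.0045 m and z of hole0 in the frame of pillar0 between 0.003 and 0.025 m and horizontal distance between hole1 and pillar1 below 0.0045 m and z of hole1 in the frame of pillar1 between 0.003 and 0.025 m and horizontal distance between hole2 and pillar2 below 0.0045 m and z of hole2 in the frame of pillar2 between 0.003 and 0.025 m and contact force between the fingers and cover above 1 N and contact force between cover and fixture below 0.1 N and contact force between cover and long_block below 0.1 N and angle between cover's own z axis and vertical below 0.12 rad and linear speed of cover below 0.02 m/s); the arm keeps its last pose, push and grip.
It fails at once if the short block or the collar is moved more than 40 mm (distance of any of short_block_mid, collar_mid from where it was at the start of the episode above 0.04 m).
It fails at once if the cover touches the fixture (contact force between cover and fixture above 1 N).
It also fails if it takes over 58 s, if anything falls off the work surface, if the arm or the gripper's body presses on something with over 40 N, if the wrist force passes 120 N, or if a joint passes its speed limit or range.

### The arm

A 6-joint arm with a two-finger parallel gripper is mounted at the origin on a cart in front of the work surface, level with it; the furniture and walls round the work are solid. World frame = base frame: x ahead of the robot, y to its left, z up, the work surface at z = 0. Lengths are in m, angles in rad, forces in N, time in s.
With the tool pointing down it reaches from about 0.375 to 0.75 m from the base axis. Payload 9 kg.
Tool frame: the origin (TCP) lies at the very end of the fingers, on their centre line; the grasp point (between the pads) lies 19 mm behind it; z points along the fingers, y is the line along which they close (so a half turn about z gives the same grasp; the last joint's range is limited). The gripper opens to 85 mm and grips with 20 to 120 N. Pads are 22 mm wide; open, the fingers measure 114 mm over their backs; the gripper's body (76 mm by 85 mm) begins 54 mm behind the grasp point. The pads swing forward as they close: fully open they stand 13 mm farther back than shut.
Start: joints at [-1.502, 0.104, 0.097, 1.564, 0, 1.353], TCP at [0.17, -0.576, 0.231] pointing down, gripper open.
Joint ranges: [-2.99, 2.99], [-0.84, 1.86], [-1.1, 1.16], [-1.84, 2.11], [-1.51, 1.56], [-3.14, 3.14]. Speed limits (rad/s): [2.22, 2.22, 2.57, 3.14, 3.14, 3.14].

### API

Orientations are given as a 3x3 rotation matrix whose columns are the frame's x, y, z axes.
In Python, from rig import read_state, imaging, arm gives the robot as it stands.
- The arm moves only by the tool carry_out, never from a script. Its argument "increments" is a list that holds one entry, the list of rows, each a list of 5 numbers: the opening, from -1 (shut) to 1 (fully open), then the shift along the tool's x, y, z in m, then the turn about the tool's z in degrees. In form: [[[claw, tx, ty, tz, roll], ...]]. A call has 1 to 5 rows; each row shifts and turns the commanded pose from where the row before left it, along the tool's axes as they then stand; what a row does not reach is not made up. A row lasts 1/10 s, in which the tool goes at most 50 mm and 8.59 degrees, less where a joint would pass 70% of its speed; a pose out of reach is approached as far as the arm can. A call is refused whole if a number of a shift passes 0.05 or a number of a turn 8.59, either way. A call with a gripper value outside its range is refused whole. The fingers move at their own pace and stop on an object; "newtons" is the grip in N (left out, the last holds). Time passes only in rows, so rows that do not move let the fingers close. It gives the time, the measured TCP pose, the force, the opening and the grip force at its end, in the units of the state.
- read_state(): the state, without advancing time (a new reading comes with each control period).
- imaging.read_camera(name): name is "side" or "top"; returns the picture (420x560x3 uint8, red, green, blue); there is no depth.
- imaging.calibration(name): a dict with "fx", "fy", "cx", "cy" (pixels), "T" (4x4, takes a point from camera to world coordinates). Camera axes: x right, y up, looking along -z (the intrinsics and any distortion apply to the point x, -y, -z); pixel columns grow to the right and rows downward; lengths in m; the calibration is good to about 2 mm. A picture is of the moment at which its call begins. calibration takes no time and is no camera call.
- arm.finish_job(): hands the job in; it is judged then, once.
The state is a dict: "time_s": time; "joint_pos": joint angles; "joint_velocities": joint speeds; "joint_torque": joint torques, N m; "position": TCP position; "orientation": TCP orientation; "wrist_force": force on the tool from outside, world axes, zero at the start; "ft_torque": the same for the moment, N m; "width": opening from 0.0 (shut) to 1.0 (fully open); "grasp_force": force on a finger pad.
Only numpy, scipy, OpenCV 4.12 (cv2) and the standard library are available. Lean on these libraries where they do the work, as an engineer would, in place of code of your own. Each camera call takes 0.05 s, during which the arm holds its last target. There are 200 camera calls.

## Working session

There is one attempt and no reset: what is moved stays moved. The work goes in short steps, Python scripts to look and compute and a tool call to move; the robot and the scene stay as the last step left them, time stands still between calls to the robot, and variables do not carry over. Pictures are saved under pics/ and viewed, at most 10 in all, crops included, and the job is handed in when it is done.

Besides the shell and the picture viewer there is one more tool, called as name(argument=value, ...), one argument or row to a line, values as JSON. carry_out: Moves the arm, as the interface text tells. Its arguments: {"type":"object","properties":{"increments":{"type":"array"},"newtons":{"type":"number"}},"required":["increments"]}

```bash
mkdir -p pics; ls; python3 - <<'E'
from rig import read_state, imaging, arm
import cv2,numpy as np
np.set_printoptions(precision=4,suppress=True)
for n in("top","side"):
    im=imaging.read_camera(n); cv2.imwrite(f"pics/{n}0.png",im[:,:,::-1]); c=imaging.calibration(n); print(n,{k:v for k,v in c.items()})
s=read_state(); print(s)
E
```

```text
pics
top {'fx': 484.27603438962035, 'fy': 484.27603438962035, 'cx': 280.3230740264208, 'cy': 206.47662880959922, 'T': array([[ 0.0294,  0.9932, -0.1127,  0.3506],
       [-0.9996,  0.0296,  0.0003, -0.1018],
       [ 0.0036,  0.1126,  0.9936,  1.5117],
       [ 0.    ,  0.    ,  0.    ,  1.    ]])}
side {'fx': 456.5396852963899, 'fy': 456.5396852963899, 'cx': 277.1307846171135, 'cy': 206.99037589691414, 'T': array([[-0.9984,  0.0207, -0.0517,  0.4526],
       [-0.0538, -0.5987,  0.7992,  0.9365],
       [-0.0144,  0.8007,  0.5989,  0.8471],
       [ 0.    ,  0.    ,  0.    ,  1.    ]])}
{'time_s': 0.1, 'joint_pos': array([-1.5017,  0.1046,  0.0965,  1.5638,  0.0001,  1.3531]), 'joint_velocities': array([ 0.0004, -0.001 ,  0.0013,  0.0018,  0.0001, -0.0006]), 'joint_torque': array([  0.0065, -55.8214,  50.4716,   0.0133,  -0.0002,   0.    ]), 'position': array([ 0.1697, -0.5752,  0.2306]), 'orientation': array([[ 0.9591,  0.2829, -0.    ],
       [ 0.2829, -0.9591,  0.0012],
       [ 0.0003, -0.0011, -1.    ]]), 'wrist_force': array([ 0.0342, -0.3272,  0.2234]), 'ft_torque': array([ 0.0193,  0.0372, -0.0218]), 'grasp_force': 0.0, 'width': 0.9986884293262204}
```

View pics/top0.png

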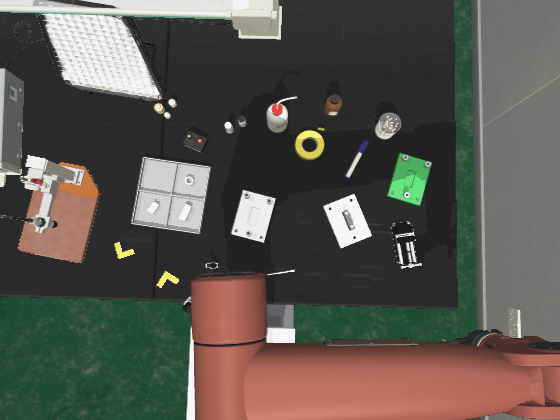

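View pics/side0.png

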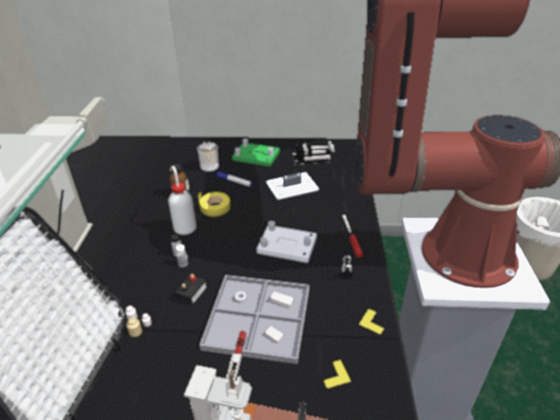

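Top view: the bin is centred near (172,195), with the collar at (189,181) and blocks at (152,207) and (185,212). There are two fixture-like shapes: grey at (254,216) and green at (410,178). Grey is the one meant, since green is excluded. The cover, with a dark rib on a white plate, is at (347,221). I'll confirm this in one enlarged crop.

```bash
python3 - <<'E'
import cv2,numpy as np
t=cv2.imread("pics/top0.png");s=cv2.imread("pics/side0.png")
a=cv2.resize(t[150:250,125:385],None,fx=3,fy=3,interpolation=cv2.INTER_CUBIC)
b=cv2.resize(s[165:360,200:330],None,fx=2.2,fy=1.5,interpolation=cv2.INTER_CUBIC)
b1=cv2.resize(s[270:360,200:320],None,fx=3.2,fy=3.2,interpolation=cv2.INTER_CUBIC)
b2=cv2.resize(s[168:268,245:330],None,fx=2.9,fy=2.9,interpolation=cv2.INTER_CUBIC)
o=np.zeros((600,800,3),np.uint8)
o[:300,:780]=a;o[305:305+b1.shape[0],:b1.shape[1]]=b1;o[305:305+b2.shape[0],400:400+b2.shape[1]]=b2
cv2.imwrite("pics/c1.png",o)
E
```

```text
(no output)
```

View pics/c1.png

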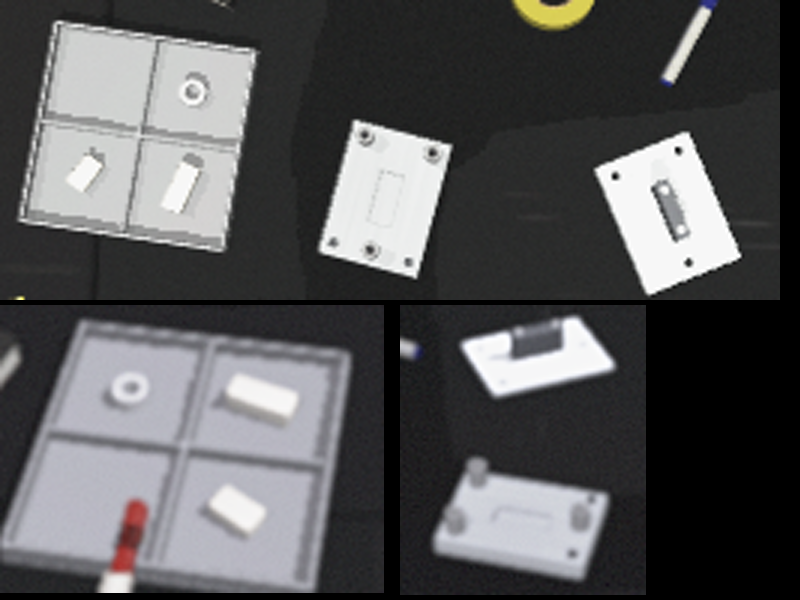

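The crop confirms it. The long block is the one at top (185,212) and side (282,299), clearly longer than the one at (152,207). The grey fixture has its pair of pillars up-image (247,195), (269,201) and its single pillar at (249,233). The cover's paired holes are at (330,209), (351,200) and its single hole at (354,237), so both +x ends face roughly world +x.

```bash
cat > h.py <<'E'
import cv2,numpy as np
from rig import read_state, imaging, arm
np.set_printoptions(precision=4,suppress=True)
U=4
def grab(n,k=3): return np.mean([imaging.read_camera(n).astype(float) for _ in range(k)],0)
def ray(n,p):
    c=imaging.calibration(n);T=np.array(c["T"])
    d=T[:3,:3]@np.array([(p[0]-c["cx"])/c["fx"],-(p[1]-c["cy"])/c["fy"],-1]);return T[:3,3],d/np.linalg.norm(d)
def plane(n,p,z):
    o,d=ray(n,p);return o+d*(z-o[2])/d[2]
def proj(n,P):
    c=imaging.calibration(n);T=np.array(c["T"]);q=T[:3,:3].T@(np.asarray(P)-T[:3,3])
    return np.array([c["cx"]-c["fx"]*q[0]/q[2],c["cy"]+c["fy"]*q[1]/q[2]])
def tri(p,q):
    o,d=ray("top",p);o2,d2=ray("side",q)
    s=np.linalg.lstsq(np.c_[d,-d2],o2-o,rcond=None)[0];a,b=o+d*s[0],o2+d2*s[1];return (a+b)/2,a-b
def blobs(im,box,lo,hi,amin,hull=True):
    x0,y0,x1,y1=box;g=im.mean(2)[y0:y1,x0:x1].astype(np.float32)
    g=cv2.resize(g,None,fx=U,fy=U,interpolation=cv2.INTER_CUBIC)
    cs,_=cv2.findContours(((g>lo)&(g<=hi)).astype(np.uint8),cv2.RETR_LIST,cv2.CHAIN_APPROX_NONE)
    out=[]
    for c in cs:
        if cv2.contourArea(c)<amin*U*U: continue
        if hull:c=cv2.convexHull(c)
        m=cv2.moments(c);ctr=np.array([m["m10"],m["m01"]])/m["m00"]
        f=lambda p:(np.asarray(p,float)+.5)/U-.5+[x0,y0]
        out.append((m["m00"]/U/U,f(ctr),f(c[:,0])))
    return sorted(out,key=lambda o:-o[0])
E
python3 - <<'E'
from h import *
t=grab("top");s=grab("side");np.save("t.npy",t);np.save("s.npy",s)
def rect(n,c,z):
    P=np.array([plane(n,p,z)[:2] for p in c]);r=cv2.minAreaRect((P*1000).astype(np.float32))
    b=cv2.boxPoints(r);e=[b[1]-b[0],b[2]-b[1]];e=max(e,key=np.linalg.norm);return np.array(r[0]),np.array(r[1]),np.degrees(np.arctan2(e[1],e[0]))%180
print("profile",t.mean(2)[212,172:200].astype(int),s.mean(2)[299,265:300].astype(int))
B={"block":((174,200,196,224),(268,288,298,310),225,225,8+4),"fix":((228,180,282,248),(250,215,325,268),100,100,8),"cover":((318,188,378,252),(260,170,325,205),120,130,2.5)}
for k,(bt,bs,lt,ls,z) in B.items():
    z/=1000;a=blobs(t,bt,lt,999,30);b=blobs(s,bs,ls,999,30)
    print(k,len(a),len(b))
    if a and b:
        P,e=tri(a[0][1],b[0][1]);print(" tri",P,e,"top",plane("top",a[0][1],z),"side",plane("side",b[0][1],z))
        print(" rect top",*rect("top",a[0][2],z),"side",*rect("side",b[0][2],z))
E
```

```text
profile [209 209 209 209 210 210 209 209 212 233 246 246 247 247 247 247 243 164
 196 196 196 199 210 210 209 210 209 209] [180 172 154 136 131 140 156 171 185 200 217 229 237 242 244 245 245 245
 245 245 245 245 245 245 245 246 244 229 193 179 183 185 185 185 186]
block 1 1
 tri [0.4931 0.1939 0.0205] [-0.0003  0.     -0.    ] top [0.4937 0.1956 0.012 ] side [0.4937 0.1862 0.012 ]
 rect top [493.932  195.6658] [21.9835 51.1479] 158.26753 side [494.3933 186.105 ] [22.2321 52.4832] 159.30745
fix 1 1
 tri [ 0.4897 -0.0179  0.0115] [-0.0013  0.0001 -0.0001] top [ 0.4894 -0.0177  0.008 ] side [ 0.4906 -0.022   0.008 ]
 rect top [489.9123 -17.7273] [108.5167 145.6683] 166.84854 side [488.8552 -30.0575] [146.9515 151.3405] 166.79587
cover 2 1
 tri [ 0.4837 -0.3125  0.0024] [-0.0003  0.     -0.    ] top [ 0.4835 -0.3125  0.0025] side [ 0.4838 -0.3123  0.0025]
 rect top [ 483.8542 -312.4247] [145.4121 109.1059] 23.551594 side [ 483.8063 -315.2036] [151.8006 121.4995] 23.38299
```

```bash
python3 - <<'E'
from h import *
t=np.load("t.npy");s=np.load("s.npy")
for nm,bt,z,hi in(("pillars",(234,188,278,244),.04,175),("holes",(323,196,366,245),.005,170)):
    for a,c,k in blobs(t,bt,-1,hi,1.5):
        if a<60: print(nm,round(a,1),c,plane("top",c,z)[:2],"w",np.ptp(k,0))
c=np.array([.4897,-.0179]);
for th in(-13.15,):
    a=np.radians(th);R=np.array([[np.cos(a),-np.sin(a)],[np.sin(a),np.cos(a)]])
    for p in((-.056,0),(.056,.036),(.056,-.036)):
        w=c+R@p;print("pred pillar",w,proj("top",[*w,.04]),proj("side",[*w,.04]))
c=np.array([.4838,-.3125]);a=np.radians(23.5);R=np.array([[np.cos(a),-np.sin(a)],[np.sin(a),np.cos(a)]])
for p in((-.056,0),(.056,.036),(.056,-.036)):
        w=c+R@p;print("pred hole",w,proj("top",[*w,.005]))
g=t.mean(2)[186:206,238:278]
np.set_printoptions(linewidth=200);print(g.astype(int)[2:17,4:36])
E
```

```text
pillars 21.0 [246.6359 195.6744] [0.5477 0.002 ] w [5.  5.5]
pillars 16.2 [268.9116 201.3851] [ 0.5322 -0.0669] w [4.   5.25]
pillars 12.0 [248.2417 233.2583] [ 0.4327 -0.0072] w [4.   4.25]
pillars 7.3 [235.5037 230.403 ] [0.4403 0.0318] w [3.5 3. ]
pillars 6.1 [260.6532 236.9741] [ 0.4226 -0.0453] w [2.5  2.75]
holes 55.3 [359.7977 242.1698] [ 0.4173 -0.3524] w [15.25  6.25]
holes 5.6 [354.0454 237.0491] [ 0.4326 -0.3343] w [2.75 2.75]
holes 5.4 [350.6298 199.731 ] [ 0.5493 -0.3221] w [2.5  2.75]
holes 5.3 [329.6348 208.1882] [ 0.5207 -0.2567] w [2.5 2.5]
pred pillar [ 0.4352 -0.0052] [247.5983 232.4402] [306.5916 237.6302]
pred pillar [0.5524 0.0044] [245.8908 194.1411] [263.105  238.8917]
pred pillar [ 0.536  -0.0657] [268.5728 200.1148] [270.8372 222.7741]
pred hole [ 0.4324 -0.3348] [354.2168 237.1164]
pred hole [ 0.5208 -0.2572] [329.7655 208.1557]
pred hole [ 0.5495 -0.3232] [350.9613 199.6874]
[[ 33  33  33  34  33  34  34  34  32  33  32  32  35  34  32  32  35  33  34  34  35  34  35  35  33  34  32  34  33  35  33  34]
 [ 38  51  49  35  35  34  32  33  34  34  34  33  32
[... 1081 characters left out ...]
237 236 238 239 239 238 232 202 192  95  58]
 [237 236 231 204 139 146 182 224 224 223 222 223 228 237 236 237 237 237 237 236 236 237 236 238 236 221 217 210 205 218 238 234]
 [237 235 233 234 234 233 225 224 223 223 222 226 236 236 235 236 237 238 237 235 236 236 236 234 204 203 146 137 199 231 238 238]
 [236 234 233 235 235 235 235 233 224 222 226 236 236 235 235 236 236 237 236 236 236 236 236 235 215 191  75  73 135 213 205 238]
 [236 234 233 234 235 236 235 235 235 234 234 236 236 235 236 236 237 237 235 236 237 235 236 236 220 195  57  63 126 208 200 226]
 [236 234 234 234 235 236 235 235 234 233 234 236 236 235 235 236 237 236 235 236 236 235 237 235 188 197 164 167 199 173 213 224]]
```

```bash
python3 - <<'E'
from h import *
t=np.load("t.npy");s=np.load("s.npy")
def fit(L,W):
    L=np.array(L)-0;W=np.array(W);lc,wc=L.mean(0),W.mean(0);l=L-lc;w=W-wc
    a=np.arctan2((l[:,0]*w[:,1]-l[:,1]*w[:,0]).sum(),(l*w).sum());R=np.array([[np.cos(a),-np.sin(a)],[np.sin(a),np.cos(a)]])
    o=wc-R@lc;print(" origin",o,"deg",np.degrees(a),"res",np.linalg.norm(W-(L@R.T+o),axis=1))
L=[(-.056,0),(.056,.036),(.056,-.036)]
for hi in(110,130,150):
    W=[]
    for px in((247.6,232.8),(246,194.5),(268.5,200.5)):
        x,y=int(px[0]),int(px[1]);b=[o for o in blobs(t,(x-4,y-4,x+6,y+6),-1,hi,.5)]
        b=min(b,key=lambda o:np.linalg.norm(o[1]-px));W.append(plane("top",b[1],.04)[:2]);print(hi,round(b[0],1),b[1],W[-1])
    fit(L,W)
W=[plane("top",p,.005)[:2] for p in((354.0454,237.0491),(329.6348,208.1882),(350.6298,199.731))]
fit(L,W)
# pocket outline in the top view: plate, slightly darker than surroundings
g=t.mean(2)[206:228,240:266];print(g.astype(int))
E
```

```text
110 3.4 [247.8711 232.814 ] [ 0.4341 -0.006 ]
110 2.7 [246.0494 194.4864] [0.5514 0.0039]
110 3.6 [268.6707 200.4525] [ 0.535 -0.066]
 origin [ 0.4886 -0.0185] deg -12.980609762340213 res [0.0001 0.0001 0.0002]
130 5.0 [247.8491 232.8134] [ 0.4341 -0.006 ]
130 4.0 [246.0397 194.4492] [0.5515 0.0039]
130 4.8 [268.7045 200.3931] [ 0.5352 -0.0661]
 origin [ 0.4887 -0.0185] deg -12.986175987959673 res [0.0001 0.0001 0.0001]
150 6.3 [247.8065 232.771 ] [ 0.4342 -0.0058]
150 5.4 [246.0643 194.4463] [0.5515 0.0038]
150 6.6 [268.7163 200.3937] [ 0.5352 -0.0662]
 origin [ 0.4888 -0.0185] deg -13.072689736587295 res [0.     0.0001 0.0001]
 origin [ 0.4838 -0.3119] deg 23.657775751163356 res [0.0002 0.0003 0.0003]
[[236 235 233 234 234 235 234 234 235 234 232 225 217 230 234 235 235 236
  236 235 235 235 235 236 239 239]
 [236 235 233 234 235 235 234 234 234 233 231 217 194 227 197 207 226 232
  235 235 236 235 235 237 239 239]
 [235 234 233 234 235 234 234 234 234 233 231 220 226 235 234 232 210 218
  213 210 235 235 235 237 239 239]
 [235 233 233 234 235 234 234 234 234 233 230 202 226 234 23
[... 1311 characters left out ...]
34 227 235
  235 235 237 238 237 236 236 236]
 [236 234 233 235 236 235 233 222 228 235 233 235 236 236 236 235 230 235
  235 235 237 238 236 236 236 237]
 [236 233 234 235 236 235 233 219 224 235 234 235 236 236 236 233 232 236
  235 236 237 238 236 236 236 237]
 [236 233 235 235 235 235 235 235 231 225 223 234 236 237 234 229 236 235
  236 237 238 238 236 236 237 237]
 [235 233 236 236 235 235 236 236 236 237 233 228 229 225 226 228 236 235
  235 237 238 237 236 236 237 237]
 [235 234 236 236 235 235 235 235 237 236 235 234 236 237 237 237 236 236
  236 237 238 236 236 236 237 237]
 [234 235 237 236 236 236 235 235 237 235 235 235 236 237 237 236 236 235
  236 238 238 237 236 236 237 237]]
```

Positions found:
- **Block:** (0.493, 0.194), top at z 0.0205, long axis at −21°.
- **Fixture:** (0.4887, −0.0185) at −13°.
- **Cover:** (0.4838, −0.312) at 23.6°.

The heights and sizes match the text, so I'm moving.

carry_out(
  increments=[
    [[-0.06,0.028,-0.025,0,0],[-0.06,0.028,-0.025,0,0],[-0.06,0.028,-0.025,0,0],[-0.06,0.028,-0.025,0,0],[-0.06,0.028,-0.025,0,0]],
  ],
  newtons=60,
)

```text
time_s: 0.9
position: [0.2692, -0.4147, 0.2314]
orientation: [[0.959, 0.283, 0.0], [0.283, -0.959, -0.0], [0.0, 0.0, -1.0]]
wrist_force: [-0.3, -0.9, 1.0]
width: 0.47
grasp_force: 0.0
```

carry_out(
  increments=[
    [[-0.06,0.028,-0.025,0,0],[-0.06,0.028,-0.025,0,0],[-0.06,0.028,-0.025,0,0],[-0.06,0.028,-0.025,0,0],[-0.06,0.028,-0.025,0,0]],
  ],
)

```text
time_s: 1.4
position: [0.3682, -0.2552, 0.2315]
orientation: [[0.959, 0.283, 0.0], [0.283, -0.959, -0.001], [0.0, 0.001, -1.0]]
wrist_force: [0.5, 0.6, 0.4]
width: 0.466
grasp_force: 0.0
```

carry_out(
  increments=[
    [[-0.06,0.028,-0.025,0,0],[-0.06,0.028,-0.025,0,0],[-0.06,0.028,-0.025,0,0],[-0.06,0.028,-0.025,0,0],[-0.06,0.028,-0.025,0,0]],
  ],
)

```text
time_s: 1.9
position: [0.4672, -0.0955, 0.2315]
orientation: [[0.959, 0.283, 0.001], [0.283, -0.959, -0.0], [0.0, 0.001, -1.0]]
wrist_force: [0.4, -0.9, -0.8]
width: 0.467
grasp_force: 0.0
```

carry_out(
  increments=[
    [[-0.06,0.0107,-0.027,0,0],[-0.06,0.0107,-0.027,0,0],[-0.06,0.0107,-0.027,0,0],[-0.06,0.0107,-0.027,0,0],[-0.06,0.0107,-0.027,0,0]],
  ],
)

```text
time_s: 2.4
position: [0.4797, 0.0488, 0.2314]
orientation: [[0.959, 0.283, 0.0], [0.283, -0.959, -0.0], [0.0, 0.0, -1.0]]
wrist_force: [-0.1, -0.7, -0.3]
width: 0.472
grasp_force: 0.0
```

carry_out(
  increments=[
    [[-0.06,0.0107,-0.027,0,0],[-0.06,0.0107,-0.027,0,0],[-0.06,0.0107,-0.027,0,0],[-0.06,0.0107,-0.027,0,0],[-0.06,0.0107,-0.027,0,0]],
  ],
)

```text
time_s: 2.9
position: [0.4927, 0.1935, 0.2314]
orientation: [[0.959, 0.283, 0.0], [0.283, -0.959, -0.0], [0.0, 0.0, -1.0]]
wrist_force: [0.5, -0.7, -0.5]
width: 0.474
grasp_force: 0.0
```

carry_out(
  increments=[
    [[-0.06,0,0,0.032,7.5],[-0.06,0,0,0.032,7.5],[-0.06,0,0,0.032,7.5],[-0.06,0,0,0.032,7.5],[-0.06,0,0,0.03,7.5]],
  ],
)

```text
time_s: 3.4
position: [0.4827, 0.068, 0.0722]
orientation: [[0.981, -0.194, -0.0], [-0.193, -0.976, 0.104], [-0.021, -0.102, -0.995]]
wrist_force: [1.2, -0.1, -0.3]
width: 0.469
grasp_force: 0.0
```

```bash
python3 - <<'E'
from h import *
s=grab("side",1);t=grab("top",1)
a=cv2.resize(t[165:240,125:220].astype(np.uint8)[:,:,::-1],None,fx=4,fy=4,interpolation=cv2.INTER_CUBIC)
b=cv2.resize(s[230:360,200:325].astype(np.uint8)[:,:,::-1],None,fx=3.3,fy=3.3,interpolation=cv2.INTER_CUBIC)
o=np.zeros((430,800,3),np.uint8);o[:300,:380]=a;o[:429,384:384+412]=b[:429,:412];cv2.imwrite("pics/c2.png",o)
x=read_state();print(x["position"],x["orientation"][:,0],np.degrees(np.arctan2(x["orientation"][1,0],x["orientation"][0,0])))
for z in(.02,): print(proj("top",[.493,.194,z]),proj("side",[.493,.194,z]),proj("side",x["position"]))
E
```

```text
[0.4797 0.0663 0.069 ] [ 0.9799 -0.1975 -0.0277] -11.393530788396069
[184.3509 212.2411] [281.9522 297.786 ] [289.2708 246.8286]
```

View pics/c2.png

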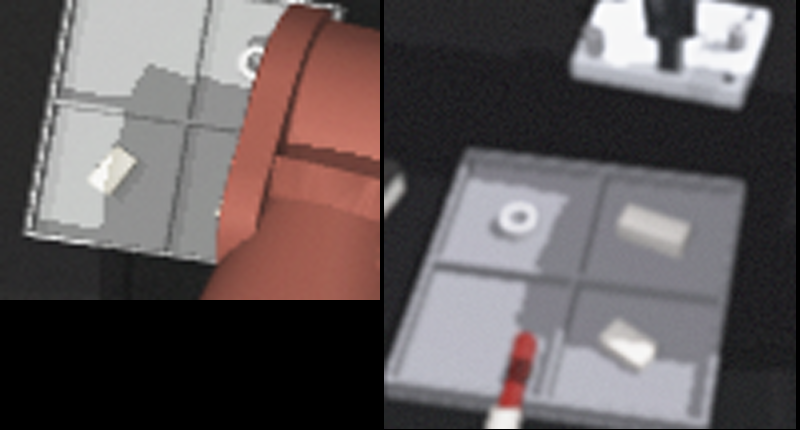

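The descent with roll pulled the tool off to y=0.066 and tilted it. I'll check the joints.

```bash
python3 - <<'E'
from h import *
x=read_state()
for k in("time_s","joint_pos","joint_velocities","joint_torque","wrist_force","position","orientation"): print(k,x[k])
E
```

```text
time_s 3.5
joint_pos [-0.1998 -0.211  -0.5061  1.3035  0.101   3.1406]
joint_velocities [ 0.075  -0.0096  0.0923  0.0438  0.0031  0.0003]
joint_torque [ -2.887  -39.4759  49.461   -0.8805   0.4107   0.0016]
wrist_force [-0.5679 -0.4512  0.332 ]
position [0.4797 0.0663 0.069 ]
orientation [[ 0.9799 -0.1993 -0.0071]
 [-0.1975 -0.9747  0.1043]
 [-0.0277 -0.1008 -0.9945]]
```

j6 has reached its +3.14 limit. The half-turned grasp puts j6 near 0.5, so I'll roll back the other way while rising.

carry_out(
  increments=[
    [[-0.06,0,0,-0.02,-8],[-0.06,0,0,-0.02,-8],[-0.06,0,0,-0.02,-8],[-0.06,0,0,-0.02,-8],[-0.06,0,0,0,-8]],
  ],
)

```text
time_s: 4.0
position: [0.4849, 0.0608, 0.1569]
orientation: [[0.871, 0.49, 0.004], [0.487, -0.867, 0.102], [0.054, -0.087, -0.995]]
wrist_force: [0.4, -0.6, -0.1]
width: 0.471
grasp_force: 0.0
```

The commanded pose is still tilted (tool z leans +0.10 toward +y), and the moves have no tilt command. By mirror symmetry, running j6 softly into its negative limit should lean it back, so I'll roll there in free space.

carry_out(
  increments=[
    [[-0.06,0,0,0,-8.5],[-0.06,0,0,0,-8.5],[-0.06,0,0,0,-8.5],[-0.06,0,0,0,-8.5],[-0.06,0,0,0,-8.5]],
  ],
)

```text
time_s: 4.5
position: [0.4834, 0.0613, 0.1539]
orientation: [[0.311, 0.95, -0.0], [0.945, -0.309, 0.103], [0.098, -0.032, -0.995]]
wrist_force: [0.6, 0.3, 0.1]
width: 0.472
grasp_force: 0.0
```

carry_out(
  increments=[
    [[-0.06,0,0,0,-8.5],[-0.06,0,0,0,-8.5],[-0.06,0,0,0,-8.5],[-0.06,0,0,0,-8.5],[-0.06,0,0,0,-8.5]],
  ],
)

```text
time_s: 5.0
position: [0.4835, 0.0613, 0.154]
orientation: [[-0.413, 0.911, 0.0], [0.906, 0.411, 0.103], [0.094, 0.042, -0.995]]
wrist_force: [-0.7, 0.3, -0.4]
width: 0.47
grasp_force: 0.0
```

carry_out(
  increments=[
    [[-0.06,0,0,0,-8.5],[-0.06,0,0,0,-8.5],[-0.06,0,0,0,-8.5],[-0.06,0,0,0,-8.5],[-0.06,0,0,0,-8.5]],
  ],
)

```text
time_s: 5.5
position: [0.4834, 0.0613, 0.1539]
orientation: [[-0.92, 0.393, -0.0], [0.391, 0.915, 0.103], [0.04, 0.095, -0.995]]
wrist_force: [0.0, -0.2, -0.2]
width: 0.474
grasp_force: 0.0
```

carry_out(
  increments=[
    [[-0.06,0,0,0,-8.5],[-0.06,0,0,0,-8.5],[-0.06,0,0,0,-8.5],[-0.06,0,0,0,-8.5],[-0.06,0,0,0,-8.5]],
  ],
)

```text
time_s: 6.0
position: [0.4834, 0.0613, 0.1539]
orientation: [[-0.943, -0.332, -0.0], [-0.33, 0.938, 0.103], [-0.034, 0.097, -0.995]]
wrist_force: [-0.4, 0.1, -0.2]
width: 0.471
grasp_force: 0.0
```

carry_out(
  increments=[
    [[-0.06,0,0,0,-8.5],[-0.06,0,0,0,-8.5],[-0.06,0,0,0,-8.5],[-0.06,0,0,0,-8.5],[-0.06,0,0,0,-8.5]],
  ],
)

```text
time_s: 6.5
position: [0.4834, 0.0613, 0.1539]
orientation: [[-0.471, -0.882, -0.0], [-0.877, 0.469, 0.103], [-0.091, 0.049, -0.995]]
wrist_force: [0.1, -0.3, 0.9]
width: 0.469
grasp_force: 0.0
```

carry_out(
  increments=[
    [[-0.06,0,0,0,-8.5],[-0.06,0,0,0,-8.5],[-0.06,0,0,0,-8.5],[-0.06,0,0,0,-8.5],[-0.06,0,0,0,-8.5]],
  ],
)

```text
time_s: 7.0
position: [0.4834, 0.0613, 0.154]
orientation: [[0.248, -0.969, -0.0], [-0.964, -0.247, 0.103], [-0.1, -0.026, -0.995]]
wrist_force: [-0.6, 0.2, 0.3]
width: 0.47
grasp_force: 0.0
```

carry_out(
  increments=[
    [[-0.06,0,0,0,-8.5],[-0.06,0,0,0,-8.5],[-0.06,0,0,0,-8.5],[-0.06,0,0,0,-8.5],[-0.06,0,0,0,-8.5]],
  ],
)

```text
time_s: 7.5
position: [0.4834, 0.0613, 0.1539]
orientation: [[0.838, -0.546, -0.0], [-0.543, -0.833, 0.103], [-0.056, -0.086, -0.995]]
wrist_force: [0.4, 0.7, -0.5]
width: 0.471
grasp_force: 0.0
```

```bash
python3 -c "
from h import *
x=read_state();print(x['joint_pos'],x['position']);print(x['orientation'])"
```

```text
[-0.2087 -0.2454 -0.3804  1.4573  0.1008 -2.7734] [0.4834 0.0613 0.1539]
[[ 0.8376 -0.5463 -0.    ]
 [-0.5434 -0.8331  0.1029]
 [-0.0562 -0.0862 -0.9947]]
```

carry_out(
  increments=[
    [[-0.06,0,0,0,-8.5],[-0.06,0,0,0,-8.5],[-0.06,0,0,0,-8.5],[-0.06,0,0,0,-8.5],[-0.06,0,0,0,0]],
  ],
)

```text
time_s: 8.0
position: [0.4886, 0.1197, 0.154]
orientation: [[0.998, -0.058, 0.002], [-0.058, -0.997, 0.059], [-0.002, -0.059, -0.998]]
wrist_force: [0.4, -0.7, 0.1]
width: 0.473
grasp_force: 0.0
```

```bash
python3 -c "
from h import *
x=read_state();print(x['joint_pos'],x['position']);print(x['orientation'])"
```

```text
[-0.0573 -0.2091 -0.3469  1.4344  0.059  -3.1405] [0.4886 0.1197 0.154 ]
[[ 0.9983 -0.0583  0.0019]
 [-0.0583 -0.9966  0.0589]
 [-0.0015 -0.0589 -0.9983]]
```

The tilt is shrinking as expected, from 0.103 to 0.059. About 17° more should do it.

carry_out(
  increments=[
    [[-0.06,0,0,0,-8.5],[-0.06,0,0,0,-8.5],[-0.06,0,0,0,0]],
  ],
)

```text
time_s: 8.3
position: [0.4818, 0.1951, 0.1537]
orientation: [[0.991, 0.133, 0.009], [0.133, -0.991, -0.001], [0.009, 0.002, -1.0]]
wrist_force: [0.7, -0.8, -0.0]
width: 0.47
grasp_force: 0.0
```

```bash
python3 -c "
from h import *
x=read_state();print(x['joint_pos'],x['position']);print(x['orientation'])"
```

```text
[ 0.134  -0.1541 -0.2976  1.4183 -0.0021 -3.1406] [0.4818 0.1951 0.1537]
[[ 0.9911  0.1326  0.0092]
 [ 0.1326 -0.9912 -0.0008]
 [ 0.009   0.0021 -1.    ]]
```

Level again to within 0.01 rad. Next I'll roll +209° to the half-turned grasp, which ends with j6 near 0.5.

carry_out(
  increments=[
    [[-0.06,0,0,0,8.5],[-0.06,0,0,0,8.5],[-0.06,0,0,0,8.5],[-0.06,0,0,0,8.5],[-0.06,0,0,0,8.5]],
  ],
)

```text
time_s: 8.8
position: [0.483, 0.1907, 0.1536]
orientation: [[0.812, -0.584, 0.009], [-0.584, -0.812, -0.001], [0.008, -0.004, -1.0]]
wrist_force: [-0.4, -0.7, 1.5]
width: 0.469
grasp_force: 0.0
```

carry_out(
  increments=[
    [[-0.06,0,0,0,8.5],[-0.06,0,0,0,8.5],[-0.06,0,0,0,8.5],[-0.06,0,0,0,8.5],[-0.06,0,0,0,8.5]],
  ],
)

```text
time_s: 9.3
position: [0.483, 0.1906, 0.1536]
orientation: [[0.204, -0.979, 0.009], [-0.979, -0.204, -0.001], [0.003, -0.009, -1.0]]
wrist_force: [0.4, 0.4, -0.1]
width: 0.469
grasp_force: 0.0
```

carry_out(
  increments=[
    [[-0.06,0,0,0,8.5],[-0.06,0,0,0,8.5],[-0.06,0,0,0,8.5],[-0.06,0,0,0,8.5],[-0.06,0,0,0,8.5]],
  ],
)

```text
time_s: 9.8
position: [0.483, 0.1906, 0.1536]
orientation: [[-0.511, -0.859, 0.009], [-0.859, 0.511, -0.001], [-0.004, -0.008, -1.0]]
wrist_force: [0.1, -0.6, -0.1]
width: 0.468
grasp_force: 0.0
```

carry_out(
  increments=[
    [[-0.06,0,0,0,8.5],[-0.06,0,0,0,8.5],[-0.06,0,0,0,8.5],[-0.06,0,0,0,8.5],[-0.06,0,0,0,8.5]],
  ],
)

```text
time_s: 10.3
position: [0.483, 0.1906, 0.1536]
orientation: [[-0.958, -0.288, 0.009], [-0.288, 0.958, -0.001], [-0.008, -0.004, -1.0]]
wrist_force: [0.3, 0.6, -0.8]
width: 0.467
grasp_force: 0.0
```

carry_out(
  increments=[
    [[-0.06,0,0,0.01,8.5],[-0.06,0,0,0.02,8.5],[-0.06,0,0,0.02,8.5],[-0.06,0,0,0.02,8.5],[-0.06,0,0,0.01,4.8]],
  ],
)

```text
time_s: 10.8
position: [0.4828, 0.1904, 0.0717]
orientation: [[-0.927, 0.375, 0.007], [0.375, 0.927, -0.001], [-0.007, 0.001, -1.0]]
wrist_force: [0.9, -0.6, -1.2]
width: 0.47
grasp_force: 0.0
```

```bash
cat > go.py <<'E'
import sys
from h import *
# usage: go.py x y z psi_deg -> remaining shift in tool axes and roll
x,y,z,psi=map(float,sys.argv[1:5]);s=read_state();R=s["orientation"];p=s["position"]
a=np.degrees(np.arctan2(R[1,0],R[0,0]))
print("t",s["time_s"],"pos",p,"psi",a,"zaxis",R[:,2],"j6",s["joint_pos"][5],"force",s["wrist_force"],s["grasp_force"],s["width"]*85)
print("shift tool mm",1000*R.T@(np.array([x,y,z])-p),"roll",-((psi-a+180)%360-180))
E
python3 go.py .4931 .194 .01 158.8
```

```text
t 10.8 pos [0.4828 0.1904 0.0717] psi 157.9791177894592 zaxis [ 0.0069 -0.0013 -1.    ] j6 0.5089294111962914 force [ 0.9213 -0.5807 -1.1596] 0.0 39.94207661072008
shift tool mm [-7.8162  7.1205 61.7475] roll -0.820882210540816
```

carry_out(
  increments=[
    [[-0.06,-0.008,0.007,0,-0.8],[-0.06,0,0,0.02,0],[-0.06,0,0,0.02,0],[-0.06,0,0,0.014,0],[-0.06,0,0,0,0]],
  ],
)

```text
time_s: 11.3
position: [0.4925, 0.1939, 0.0173]
orientation: [[-0.934, 0.356, 0.005], [0.356, 0.934, -0.002], [-0.005, 0.0, -1.0]]
wrist_force: [-1.0, 0.3, -0.1]
width: 0.47
grasp_force: 0.0
```

```bash
python3 go.py .4931 .194 .01 158.8;  python3 - <<'E'
from h import *
s=grab("side",1)
b=cv2.resize(s[240:330,240:340].astype(np.uint8)[:,:,::-1],None,fx=6,fy=6,interpolation=cv2.INTER_CUBIC)
cv2.imwrite("pics/c3.png",b)
E
```

```text
t 11.3 pos [0.4925 0.1939 0.0173] psi 159.11797789089658 zaxis [ 0.0053 -0.0016 -1.    ] j6 0.4934991795773163 force [-0.9631  0.3201 -0.124 ] 0.0 39.92918121645174
shift tool mm [-0.5231  0.3081  7.3063] roll 0.3179778908965716
```

View pics/c3.png

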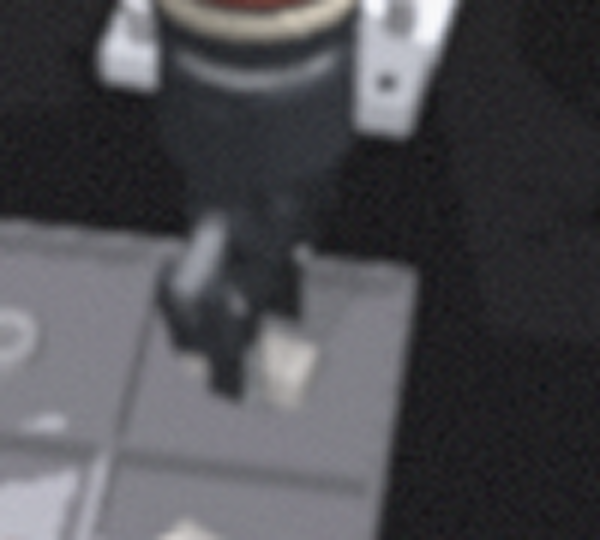

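The fingers straddle the long block, with the near fingertip at about (278,305) in the side view and the block visible on both sides of it. Lowering and gripping.

carry_out(
  increments=[
    [[-0.06,0,0,0.005,0],[-0.06,0,0,0.0025,0],[-0.5,0,0,0,0],[-0.8,0,0,0,0],[-1,0,0,0,0]],
  ],
)

```text
time_s: 11.85
position: [0.4942, 0.1944, 0.0121]
orientation: [[-0.934, 0.356, 0.009], [0.356, 0.934, -0.001], [-0.009, 0.002, -1.0]]
wrist_force: [-0.7, -0.3, 2.5]
width: 0.209
grasp_force: 59.4
```

carry_out(
  increments=[
    [[-1,0,0,0,0],[-1,0,0,0,0],[-1,0,0,0,0]],
  ],
)

```text
time_s: 12.15
position: [0.4942, 0.1944, 0.0121]
orientation: [[-0.934, 0.356, 0.009], [0.356, 0.934, -0.001], [-0.009, 0.002, -1.0]]
wrist_force: [-1.4, -0.3, 5.4]
width: 0.208
grasp_force: 59.7
```

```bash
python3 go.py .4887 -.0185 .06 167
```

```text
t 12.15 pos [0.4942 0.1944 0.0121] psi 159.1435745880416 zaxis [ 0.0091 -0.0011 -1.    ] j6 0.4934908253447047 force [-1.373  -0.281   5.3923] 59.699644446372986 17.649244237237074
shift tool mm [ -71.033  -200.7736  -47.6869] roll -7.856425411958412
```

carry_out(
  increments=[
    [[-1,0,0,-0.02,0],[-1,0,0,-0.03,0],[-1,0,0,-0.03,0],[-1,-0.0118,-0.0335,0,0],[-1,-0.0118,-0.0335,0,0]],
  ],
)

```text
time_s: 12.65
position: [0.4918, 0.1231, 0.0925]
orientation: [[-0.935, 0.354, 0.01], [0.354, 0.935, -0.001], [-0.01, 0.002, -1.0]]
wrist_force: [-0.5, -0.5, -1.5]
width: 0.211
grasp_force: 59.0
```

carry_out(
  increments=[
    [[-1,-0.0118,-0.0335,0,0],[-1,-0.0118,-0.0335,0,0],[-1,-0.0118,-0.0335,0,0],[-1,-0.0118,-0.0335,0,0],[-1,0,0,0.02,-7.9]],
  ],
)

```text
time_s: 13.15
position: [0.4897, -0.0228, 0.0737]
orientation: [[-0.974, 0.227, 0.013], [0.227, 0.974, -0.004], [-0.013, -0.001, -1.0]]
wrist_force: [-0.3, 0.6, -2.1]
width: 0.21
grasp_force: 59.1
```

carry_out(
  increments=[
    [[-1,0,0,0.02,0],[-1,0,0,0.01,0],[-1,0,0,0,0],[-1,0,0,0,0]],
  ],
)

```text
time_s: 13.55
position: [0.4883, -0.0185, 0.0421]
orientation: [[-0.975, 0.224, 0.008], [0.224, 0.975, -0.001], [-0.008, 0.001, -1.0]]
wrist_force: [0.8, -0.3, -0.7]
width: 0.211
grasp_force: 59.1
```

```bash
python3 go.py .4896 -.0187 .018 167; python3 - <<'E'
from h import *
s=grab("side",1);t=grab("top",1)
b=cv2.resize(s[205:275,245:335].astype(np.uint8)[:,:,::-1],None,fx=6,fy=6,interpolation=cv2.INTER_CUBIC)
a=cv2.resize(t[180:250,225:285].astype(np.uint8)[:,:,::-1],None,fx=4,fy=4,interpolation=cv2.INTER_CUBIC)
o=np.zeros((420,790,3),np.uint8);o[:,:540]=b;o[:280,545:785]=a;cv2.imwrite("pics/c4.png",o)
E
```

```text
t 13.55 pos [ 0.4883 -0.0185  0.0421] psi 167.04845121889917 zaxis [ 0.0083 -0.0012 -1.    ] j6 -0.0811264194551882 force [ 0.7972 -0.2688 -0.6825] 59.10436570644379 17.917700364570887
shift tool mm [-1.1374  0.0703 24.1573] roll 0.048451218899174364
```

View pics/c4.png

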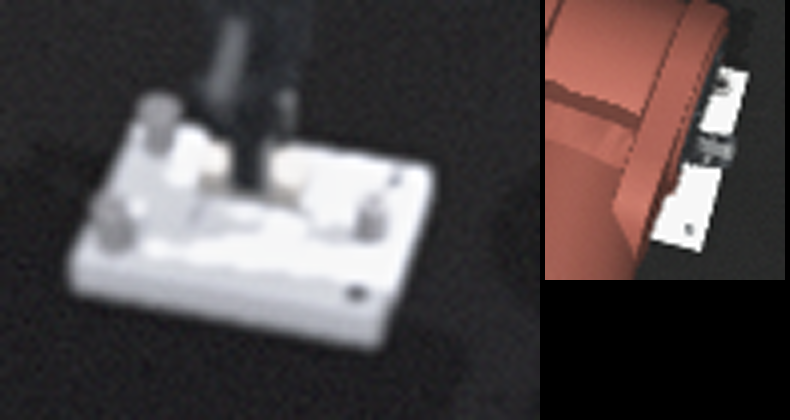

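The held block shows in the side view above the plate, at about (279–295, 232), with the finger mid-block over the pocket and clear of the pillars. Lowering carefully with a force check.

carry_out(
  increments=[
    [[-1,-0.0011,0,0.008,0],[-1,0,0,0.008,0],[-1,0,0,0,0],[-1,0,0,0.002,0],[-1,0,0,0,0]],
  ],
)

```text
time_s: 14.15
position: [0.4893, -0.0189, 0.0236]
orientation: [[-0.975, 0.224, 0.008], [0.224, 0.975, -0.001], [-0.008, 0.001, -1.0]]
wrist_force: [0.6, -1.3, -1.1]
width: 0.208
grasp_force: 59.1
```

carry_out(
  increments=[
    [[-1,0,0,0.002,0],[-1,0,0,0,0],[-1,0,0,0.002,0],[-1,0,0,0,0]],
  ],
)

```text
time_s: 14.55
position: [0.4893, -0.019, 0.0196]
orientation: [[-0.974, 0.224, 0.008], [0.224, 0.975, -0.001], [-0.008, 0.001, -1.0]]
wrist_force: [0.0, -0.9, -1.8]
width: 0.208
grasp_force: 59.1
```

```bash
python3 go.py .4896 -.0187 .018 167
```

```text
t 14.55 pos [ 0.4893 -0.019   0.0196] psi 167.04043124649453 zaxis [ 0.008  -0.0011 -1.    ] j6 -0.08124293354873213 force [ 0.0168 -0.9094 -1.8274] 59.10594463348389 17.649134830293512
shift tool mm [-0.2084  0.3115  1.5638] roll 0.04043124649453489
```

There is no contact force with the block 4.5 mm inside the pocket. I'll lower the last millimetre and release.

carry_out(
  increments=[
    [[-1,0,0,0.0012,0],[-1,0,0,0,0],[-0.4,0,0,0,0],[-0.3,0,0,0,0],[-0.2,0,0,0,0]],
  ],
)

```text
time_s: 15.05
position: [0.4896, -0.019, 0.0187]
orientation: [[-0.975, 0.224, 0.009], [0.224, 0.975, -0.001], [-0.009, 0.001, -1.0]]
wrist_force: [1.0, 0.2, -0.8]
width: 0.401
grasp_force: 0.0
```

carry_out(
  increments=[
    [[-0.2,0,0,0,0],[-0.2,0,0,-0.02,0],[-0.2,0,0,-0.04,0],[-0.1,0,0,-0.04,0],[-0.06,0,0,0,0]],
  ],
)

```text
time_s: 15.55
position: [0.4917, -0.0198, 0.1244]
orientation: [[-0.974, 0.224, 0.016], [0.224, 0.975, -0.004], [-0.017, -0.0, -1.0]]
wrist_force: [-0.4, -0.1, -0.0]
width: 0.47
grasp_force: 0.0
```

```bash
python3 go.py .4838 -.3122 .12 203.6
```

```text
t 15.55 pos [ 0.4917 -0.0198  0.1244] psi 167.04678580793237 zaxis [ 0.0164 -0.0038 -0.9999] j6 -0.08156222727033537 force [-0.3576 -0.1365 -0.0237] 0.0 39.9205257118647
shift tool mm [ -57.8083 -286.722     5.3545] roll -36.55321419206763
```

carry_out(
  increments=[
    [[-0.06,-0.0072,-0.0358,0,0],[-0.06,-0.0072,-0.0358,0,0],[-0.06,-0.0072,-0.0358,0,0],[-0.06,-0.0072,-0.0358,0,0],[-0.06,-0.0072,-0.0358,0,0]],
  ],
)

```text
time_s: 16.05
position: [0.4833, -0.2028, 0.1183]
orientation: [[-0.975, 0.224, 0.008], [0.224, 0.975, -0.001], [-0.008, 0.001, -1.0]]
wrist_force: [0.8, 0.4, 0.0]
width: 0.476
grasp_force: 0.0
```

carry_out(
  increments=[
    [[-0.06,-0.0072,-0.0358,0,0],[-0.06,-0.0072,-0.0358,0,0],[-0.06,-0.0072,-0.0358,0,0],[-0.06,0,0,0,-7.3],[-0.06,0,0,0,-7.3]],
  ],
)

```text
time_s: 16.55
position: [0.48, -0.3119, 0.1179]
orientation: [[-0.999, -0.032, 0.008], [-0.032, 0.999, -0.0], [-0.008, -0.001, -1.0]]
wrist_force: [-0.3, 0.2, -0.0]
width: 0.474
grasp_force: 0.0
```

carry_out(
  increments=[
    [[-0.06,0,0,0,-7.3],[-0.06,0,0,0,-7.3],[-0.06,0,0,0,-7.3],[-0.06,0,0,0.02,0],[-0.06,0,0,0,0]],
  ],
)

```text
time_s: 17.05
position: [0.4796, -0.3097, 0.0961]
orientation: [[-0.917, -0.399, 0.006], [-0.399, 0.917, 0.002], [-0.006, -0.001, -1.0]]
wrist_force: [-0.6, 0.4, 0.5]
width: 0.472
grasp_force: 0.0
```

```bash
python3 go.py .4838 -.3122 .01 203.6; python3 - <<'E'
from h import *
s=grab("side",3);t=grab("top",3)
b=cv2.resize(s[160:275,245:335].astype(np.uint8)[:,:,::-1],None,fx=5,fy=5,interpolation=cv2.INTER_CUBIC)
a=cv2.resize(t[180:250,225:310].astype(np.uint8)[:,:,::-1],None,fx=4,fy=4,interpolation=cv2.INTER_CUBIC)
o=np.zeros((576,795,3),np.uint8);o[:575,:450]=b;o[:280,455:795]=a;cv2.imwrite("pics/c5.png",o)
np.set_printoptions(linewidth=200);print(t.mean(2)[205:230,242:264].astype(int))
a=np.radians(-13);R=np.array([[np.cos(a),-np.sin(a)],[np.sin(a),np.cos(a)]])
for p in((.025,.01),(.025,-.01),(-.025,-.01),(-.025,.01)): print(proj("top",[*(R@p+[.4887,-.0185]),.026]))
E
```

```text
t 17.05 pos [ 0.4796 -0.3097  0.0961] psi -156.47164774726332 zaxis [ 0.0055  0.0016 -1.    ] j6 -1.2159321978494977 force [-0.636   0.3936  0.4665] 0.0 40.092258492508535
shift tool mm [-2.4171 -3.8825 86.0694] roll -0.07164774726334144
[[235 235 235 236 236 235 235 235 234 235 236 236 236 242 247 247 247 247 247 247 247 247]
 [234 235 235 236 235 235 235 235 233 226 219 231 235 235 236 243 247 247 247 247 247 247]
 [234 235 235 236 234 235 235 234 232 223 223 222 211 218 229 241 247 247 247 247 247 247]
 [234 235 236 235 235 236 235 234 232 217 221 224 235 246 247 245 241 246 247 247 247 247]
 [234 235 236 235 235 235 235 234 231 206 221 224 235 246 247 246 240 241 247 247 247 247]
 [235 235 236 234 235 235 234 233 226 219 223 234 246 246 246 245 243 245 247 247 247 247]
 [235 236 235 234 235 235 235 230 189 232 246 246 246 246 246 241 247 247 247 247 247 247]
 [235 236 235 235 235 235 241 247 243 232 246 246 246 246 246 222 235 247 247 247 247 247]
 [235 236 234 235 236 236 240 247 230 246 246 246 246 247 247 242 243 247 247 247 247 247]
 [235 236 233 236 242 247 247 247 245 246 2
[... 793 characters left out ...]
 247 239 231 200 208 237 247 246 231 247 247 247 247 247 247 247 247 247]
 [247 247 247 247 247 247 247 243 235 236 225 226 247 244 247 247 247 247 247 247 247 247]
 [247 247 247 247 247 247 237 237 236 241 247 244 242 246 247 247 247 247 247 247 247 247]
 [247 247 247 247 247 236 237 237 236 242 247 247 247 247 247 247 247 247 247 247 247 247]
 [247 247 247 247 247 236 238 236 235 236 243 247 247 247 247 247 247 247 247 247 247 247]
 [247 247 247 247 236 237 237 235 235 237 243 247 247 247 247 247 247 247 247 247 247 247]
 [247 247 247 247 237 237 238 235 236 242 247 247 247 247 247 247 247 247 247 247 247 247]]
[251.8324 206.8541]
[258.0927 208.4892]
[253.8884 224.1276]
[247.6064 222.4812]
```

View pics/c5.png

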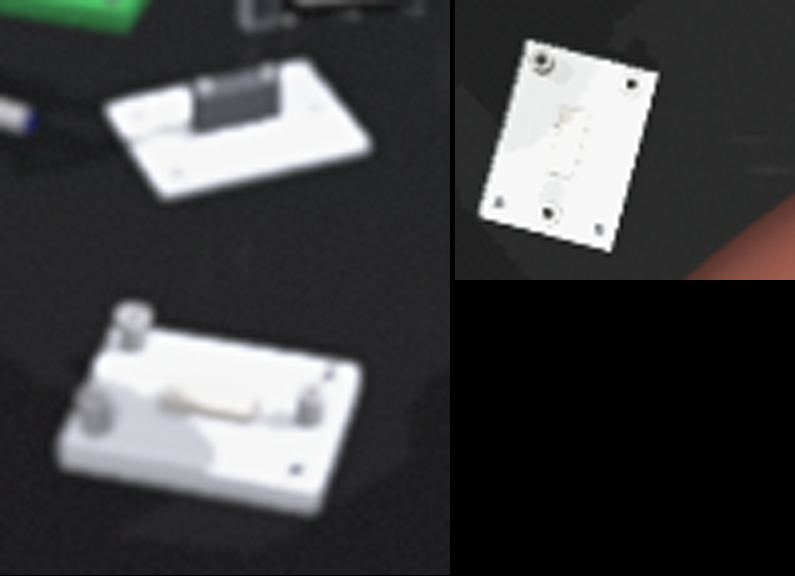

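In the side view the block sits in the pocket with its proud edge at about (279–295, 240) and outlined evenly. In the top view it lies inside the pocket outline, rows 207–224, as predicted. Now the cover.

carry_out(
  increments=[
    [[-0.06,-0.0024,-0.0039,0,0],[-0.06,0,0,0.03,0],[-0.06,0,0,0.03,0],[-0.06,0,0,0.015,0],[-0.06,0,0,0,0]],
  ],
)

```text
time_s: 17.85
position: [0.484, -0.3125, 0.0217]
orientation: [[-0.917, -0.399, 0.006], [-0.399, 0.917, 0.002], [-0.006, -0.001, -1.0]]
wrist_force: [0.1, 1.3, -0.7]
width: 0.469
grasp_force: 0.0
```

carry_out(
  increments=[
    [[-0.06,0,0,0,0]],
  ],
)

```text
time_s: 17.95
position: [0.4855, -0.314, 0.0248]
orientation: [[-0.917, -0.399, 0.009], [-0.399, 0.917, -0.002], [-0.007, -0.005, -1.0]]
wrist_force: [-0.5, 0.1, 0.4]
width: 0.47
grasp_force: 0.0
```

```bash
python3 go.py .4838 -.3122 .01 203.6
```

```text
t 17.95 pos [ 0.4855 -0.314   0.0248] psi -156.45626861727513 zaxis [ 0.0088 -0.0017 -1.    ] j6 -1.213809076103027 force [-0.4655  0.098   0.3508] 0.0 39.969434061213505
shift tool mm [ 0.9291  2.3472 14.7947] roll -0.05626861727512278
```

carry_out(
  increments=[
    [[-0.06,0.001,0.002,0.01,0],[-0.06,0,0,0.004,0],[-0.06,0,0,0,0],[-0.06,0,0,0,0]],
  ],
  newtons=80,
)

```text
time_s: 18.35
position: [0.4835, -0.3123, 0.0101]
orientation: [[-0.917, -0.399, 0.008], [-0.399, 0.917, -0.001], [-0.007, -0.005, -1.0]]
wrist_force: [0.4, -0.1, -0.4]
width: 0.469
grasp_force: 0.0
```

```bash
python3 go.py .4838 -.3122 .01 203.6
```

```text
t 18.35 pos [ 0.4835 -0.3123  0.0101] psi -156.46000817489414 zaxis [ 0.0084 -0.0013 -1.    ] j6 -1.2141260040357826 force [ 0.4086 -0.0534 -0.4474] 0.0 39.82983237934129
shift tool mm [-0.2718 -0.0477  0.0903] roll -0.06000817489416477
```

Centred on the rib, so I'll grip and lift gently.

carry_out(
  increments=[
    [[-0.5,0,0,0,0],[-0.8,0,0,0,0],[-1,0,0,0,0],[-1,0,0,0,0],[-1,0,0,0,0]],
  ],
)

```text
time_s: 18.85
position: [0.4839, -0.3127, 0.0106]
orientation: [[-0.917, -0.399, 0.009], [-0.399, 0.917, -0.002], [-0.008, -0.006, -1.0]]
wrist_force: [-0.3, -1.5, 6.1]
width: 0.174
grasp_force: 79.2
```

carry_out(
  increments=[
    [[-1,0,0,0,0],[-1,0,0,-0.01,0],[-1,0,0,-0.02,0],[-1,0,0,-0.03,0],[-1,0,0,-0.03,0]],
  ],
)

```text
time_s: 19.35
position: [0.4819, -0.3112, 0.1002]
orientation: [[-0.917, -0.399, 0.007], [-0.399, 0.917, 0.001], [-0.006, -0.002, -1.0]]
wrist_force: [1.6, -0.7, -3.8]
width: 0.174
grasp_force: 78.2
```

carry_out(
  increments=[
    [[-1,0,0,-0.03,0],[-1,0,0,0,0],[-1,0,0,0,0]],
  ],
)

```text
time_s: 19.65
position: [0.4825, -0.312, 0.13]
orientation: [[-0.917, -0.399, 0.008], [-0.399, 0.917, -0.001], [-0.007, -0.005, -1.0]]
wrist_force: [0.3, 0.4, -3.4]
width: 0.173
grasp_force: 78.5
```

```bash
python3 go.py .4887 -.0185 .12 167; python3 - <<'E'
from h import *
s=grab("side",1);cv2.imwrite("pics/c6.png",cv2.resize(s[100:230,220:360].astype(np.uint8)[:,:,::-1],None,fx=4,fy=4,interpolation=cv2.INTER_CUBIC))
E
```

```text
t 19.65 pos [ 0.4825 -0.312   0.13  ] psi -156.45516922789642 zaxis [ 0.0084 -0.0013 -1.    ] j6 -1.2152508268363522 force [ 0.3344  0.399  -3.4284] 78.50054740905762 14.687795821972564
shift tool mm [-122.8776  266.6242    9.6461] roll 36.54483077210358
```

View pics/c6.png

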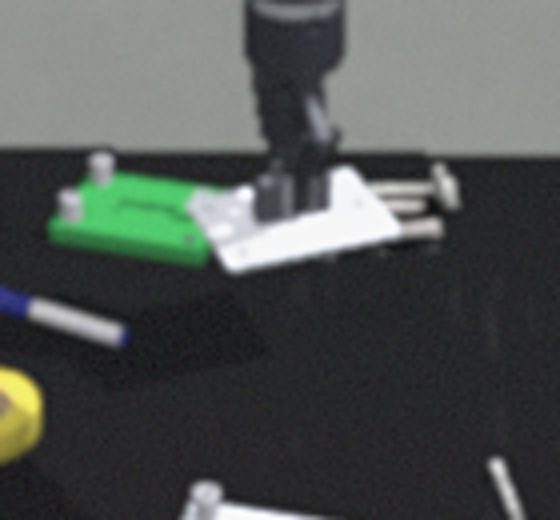

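The cover hangs level from the rib: side view, plate around (270–320, 145–167), lifted clear of the table. I'll carry it high to the fixture.

carry_out(
  increments=[
    [[-1,-0.006,0.0133,0,0],[-1,-0.012,0.026,0,0],[-1,-0.012,0.026,0,0],[-1,-0.012,0.026,0,0],[-1,-0.012,0.026,0,0]],
  ],
)

```text
time_s: 20.2
position: [0.4841, -0.1805, 0.1281]
orientation: [[-0.917, -0.4, 0.006], [-0.4, 0.917, 0.001], [-0.006, -0.002, -1.0]]
wrist_force: [0.3, 0.2, -2.7]
width: 0.173
grasp_force: 78.5
```

carry_out(
  increments=[
    [[-1,-0.012,0.026,0,0],[-1,-0.012,0.026,0,0],[-1,-0.012,0.026,0,0],[-1,-0.012,0.026,0,0],[-1,-0.012,0.026,0,0]],
  ],
)

```text
time_s: 20.7
position: [0.4869, -0.0376, 0.1281]
orientation: [[-0.917, -0.4, 0.006], [-0.4, 0.917, -0.0], [-0.005, -0.002, -1.0]]
wrist_force: [1.0, 0.4, -2.2]
width: 0.171
grasp_force: 78.5
```

carry_out(
  increments=[
    [[-1,-0.0089,0.0193,0,0],[-1,0,0,0,5],[-1,0,0,0,7],[-1,0,0,0,7],[-1,0,0,0,7]],
  ],
)

```text
time_s: 21.2
position: [0.4873, -0.0174, 0.1279]
orientation: [[-0.999, 0.047, 0.006], [0.047, 0.999, -0.0], [-0.006, 0.0, -1.0]]
wrist_force: [-0.2, -0.6, -2.7]
width: 0.174
grasp_force: 78.6
```

carry_out(
  increments=[
    [[-1,0,0,0,7],[-1,0,0,0,3.5],[-1,0,0,0,0],[-1,0,0,0,0]],
  ],
)

```text
time_s: 21.6
position: [0.4879, -0.0179, 0.1286]
orientation: [[-0.975, 0.222, 0.007], [0.222, 0.975, -0.001], [-0.007, 0.001, -1.0]]
wrist_force: [-0.6, -0.4, -2.6]
width: 0.176
grasp_force: 78.6
```

```bash
python3 go.py .4887 -.0185 .0626 167
```

```text
t 21.6 pos [ 0.4879 -0.0179  0.1286] psi 167.17632920750472 zaxis [ 0.0067 -0.0006 -1.    ] j6 -0.08253415118915473 force [-0.6065 -0.4195 -2.6147] 78.62902164459229 14.933611741729925
shift tool mm [-0.4923 -0.4513 65.9888] roll 0.1763292075047218
```

carry_out(
  increments=[
    [[-1,-0.0005,-0.0005,0.02,0.2],[-1,0,0,0.02,0],[-1,0,0,0.01,0],[-1,0,0,0,0],[-1,0,0,0,0]],
  ],
)

```text
time_s: 22.1
position: [0.4895, -0.0192, 0.08]
orientation: [[-0.974, 0.227, 0.008], [0.227, 0.974, -0.001], [-0.008, 0.001, -1.0]]
wrist_force: [0.5, 0.7, -2.5]
width: 0.179
grasp_force: 78.7
```

```bash
python3 go.py .4887 -.0185 .0626 167;  python3 - <<'E'
from h import *
s=grab("side",3);t=grab("top",2);np.save("s2.npy",s)
b=cv2.resize(s[195:275,240:340].astype(np.uint8)[:,:,::-1],None,fx=5,fy=5,interpolation=cv2.INTER_CUBIC)
a=cv2.resize(t[180:250,225:285].astype(np.uint8)[:,:,::-1],None,fx=4,fy=4,interpolation=cv2.INTER_CUBIC)
o=np.zeros((400,745,3),np.uint8);o[:,:500]=b;o[:280,505:745]=a;cv2.imwrite("pics/c7.png",o)
a=np.radians(-13);R=np.array([[np.cos(a),-np.sin(a)],[np.sin(a),np.cos(a)]]);c=np.array([.4887,-.0185])
zc=read_state()["position"][2]-.0106+.005
for q,zz in((((-.056,0),(.056,.036),(.056,-.036)),zc),(((-.071,.052),(.071,.052),(.071,-.052),(-.071,-.052)),zc)):
    for p in q: print(p,"cover top side px",proj("side",[*(c+R@p),zz]),"crop",(proj("side",[*(c+R@p),zz])-[240,195]+.5)*5)
E
```

```text
t 22.1 pos [ 0.4895 -0.0192  0.08  ] psi 166.87606285228912 zaxis [ 0.0084 -0.0012 -1.    ] j6 -0.0786973110664968 force [ 0.5351  0.6724 -2.5283] 78.65888357162476 15.185643547377994
shift tool mm [ 1.0806  0.4474 17.3921] roll -0.12393714771087616
(-0.056, 0) cover top side px [307.2983 227.5153] crop [338.9917 165.0766]
(0.056, 0.036) cover top side px [263.0858 228.8584] crop [117.929  171.7922]
(0.056, -0.036) cover top side px [270.8791 212.9057] crop [156.8956  92.0285]
(-0.071, 0.052) cover top side px [308.4163 240.9085] crop [344.5815 232.0423]
(0.071, 0.052) cover top side px [255.8377 231.6485] crop [ 81.6887 185.7423]
(0.071, -0.052) cover top side px [267.4073 208.7145] crop [139.5363  71.0724]
(-0.071, -0.052) cover top side px [316.9356 216.785 ] crop [387.1778 111.4248]
```

View pics/c7.png

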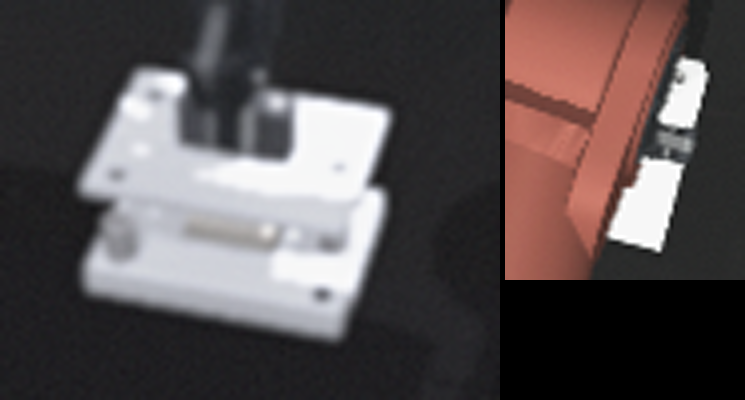

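The cover sits over the fixture with clearance. In the side view its holes are at about (307.5,228.3), (263.5,229.6) and (270.7,213.8), within 0.6 px of where they should be. I'll refine numerically before the final lowering.

```bash
python3 - <<'E'
from h import *
s=np.load("s2.npy");t=grab("top",3);s0=np.load("s.npy")
x=read_state();p=x["position"];zc=p[2]-.0056
a=np.radians(-13);R=np.array([[np.cos(a),-np.sin(a)],[np.sin(a),np.cos(a)]])
L=[(-.056,0),(.056,.036),(.056,-.036)]
def dark(im,c,r=4):
    x0,y0=int(round(c[0]))-r,int(round(c[1]))-r;g=im.mean(2)[y0:y0+2*r+1,x0:x0+2*r+1]
    w=np.clip(np.median(g)-8-g,0,None);yy,xx=np.mgrid[y0:y0+2*r+1,x0:x0+2*r+1];w[(xx-c[0])**2+(yy-c[1])**2>r*r]=0
    return np.array([(w*xx).sum(),(w*yy).sum()])/w.sum()
for i,c in enumerate(((307.3,228.2),(263.4,229.4),(270.6,213.8))):
    d=dark(s,c,3);w=plane("side",d,zc)[:2];print("side hole",i,d,w,"tgt",p[:2]+R@L[i],"diff mm",1000*(w-p[:2]-R@L[i]))
pr=proj("top",[*(p[:2]+R@L[2]),zc]);d=dark(t,pr,3);print("top hole2 pred",pr,"meas",d,"diff mm",1000*(plane("top",d,zc)[:2]-p[:2]-R@L[2]))
print(t.mean(2)[194:206,262:276].astype(int))
print("pillar holes side, start image")
for i in range(3):
    pr=proj("side",[*(np.array([.4887,-.0185])+R@L[i]),.04]);x0,y0=map(int,pr.round());print(i,pr);print(s0.mean(2)[y0-6:y0+8,x0-7:x0+8].astype(int))
E
```

```text
side hole 0 [307.3445 228.0404] [ 0.434  -0.0043] tgt [ 0.4351 -0.0067] diff mm [-1.1044  2.4106]
side hole 1 [262.8655 229.5246] [0.5518 0.0062] tgt [0.5523 0.0032] diff mm [-0.543   3.0099]
side hole 2 [270.5341 213.69  ] [ 0.5359 -0.0632] tgt [ 0.5361 -0.067 ] diff mm [-0.1942  3.7759]
top hole2 pred [268.758  198.6548] meas [267.2804 198.6447] diff mm [-0.1014  4.4202]
[[122 115  94  87  53  46  75 132  95  59  48  40  45  43]
 [123  92 101  66  48  61 150 238 239 237 198 116  92  37]
 [121 100  94  58  46 104 216 238 239 239 239 239 228  43]
 [ 95 111  81  52  45  89 188 234 239 240 240 236 191  48]
 [ 88 104  68  45  51 110 192 191 231 240 240 241 244 177]
 [100  92  56  46  54 102 141 149 228 240 244 247 247 159]
 [113  79  51  46  88 161  89 141 236 244 247 247 247 110]
 [105  70  45  50 137 238 229 238 242 245 247 247 241  40]
 [ 93  56  48  55 147 239 239 244 247 247 247 245 233  42]
 [ 78  50  45 104 217 239 244 247 247 247 247 247 157  42]
 [ 70  46  58 146 242 246 247 247 247 247 246 247  61  40]
 [ 61  55  58 150 243 247 247 247 247 247 247 241  42  43]]
pillar holes si
[... 2030 characters left out ...]
9  40]
 [ 35  35  37  38  50  69  83  85  79  67  53  41  41  40  39]
 [ 31  30  34  48  78 109 126 132 127 111  86  56  36  37  39]
 [ 28  29  30  63 107 138 151 154 153 140 114  71  43  36  38]
 [ 27  26  33  69 118 148 153 155 158 151 126  79  42  35  39]
 [ 31  27  38  72 116 144 155 157 157 148 119  74  42  38  35]
 [ 26  30  53  91 124 141 150 153 151 138 115  91  76  67  58]
 [ 28  38  78 124 147 144 143 146 143 135 134 135 133 125 113]
 [ 29  56 108 155 169 151 140 141 138 136 148 168 181 180 175]
 [ 38  80 137 181 181 153 140 139 136 136 154 185 204 211 211]
 [ 57 109 167 199 192 162 145 141 139 144 165 197 213 216 217]
 [ 81 140 190 212 206 182 162 158 159 167 187 208 215 215 215]]
```

```bash
cat > edge.py <<'E'
from h import *
from scipy.ndimage import map_coordinates
def cross(n,im,A,B,out,z,k=9):
    """mean offset (px, + outward) of the half-level crossing along edge A-B (world xy at z), out=outward world dir"""
    r=[]
    for f in np.linspace(.1,.9,k):
        w=A+(B-A)*f;p=proj(n,[*w,z]);q=proj(n,[*(w+.01*out),z])
        e=proj(n,[*B,z])-proj(n,[*A,z]);nn=np.array([-e[1],e[0]])/np.linalg.norm(e);nn*=np.sign(nn@(q-p))
        u=np.arange(-5,5.01,.1);P=p[:,None]+nn[:,None]*u;g=map_coordinates(im.mean(2),[P[1],P[0]],order=1)
        lo,hi=g[-8:].mean(),g[:15].mean()
        if hi-lo<60: continue
        i=np.where((g[:-1]>(lo+hi)/2)&(g[1:]<=(lo+hi)/2))[0]
        if len(i): r.append(u[i[0]])
    return (np.median(r),len(r),nn) if r else None
def edges(n,im,c,th,z,names):
    a=np.radians(th);R=np.array([[np.cos(a),-np.sin(a)],[np.sin(a),np.cos(a)]]);h=np.array([.071,.052])
    C={"+x":((1,-1),(1,1),(1,0)),"-x":((-1,-1),(-1,1),(-1,0)),"-y":((-1,-1),(1,-1),(0,-1)),"+y":((-1,1),(1,1),(0,1))}
    for k in names:
        A,B,o=map(np.array,C[k]);A=c+R@(A*h);B=c+R@(B*h);r=cross(n,im,A,B,R@o,z)
        if r is None: print(n,k,"none");continue
        w=c+R@(o*h);J=(proj(n,[*(w+.001*(R@o)),z])-proj(n,[*w,z]))@r[2];print(n,k,"px %.2f n=%d -> mm outward %.2f  (1 mm up = %.2f mm)"%(r[0],r[1],r[0]/J,((proj(n,[*w,z+.001])-proj(n,[*w,z]))@r[2])/J))
E
python3 - <<'E'
from edge import *
s=np.load("s2.npy");s0=np.load("s.npy");t0=np.load("t.npy");t=grab("top",2)
p=read_state()["position"]
print("cover on table");c=np.array([.4838,-.3122]);edges("side",s0,c,23.6,.005,["+x","-x","-y"]);edges("side",s0,c,23.6,.0,["+y"]);edges("top",t0,c,23.6,.005,["+x","-x","+y","-y"])
print("fixture");c=np.array([.4887,-.0185]);edges("side",s0,c,-13,.016,["+x","-x","-y"]);edges("side",s0,c,-13,0,["+y"]);edges("top",t0,c,-13,.016,["+x","-x","+y","-y"])
print("cover held");edges("side",s,p[:2],-13.1,p[2]-.0056,["+x","-x","-y"]);edges("top",t,p[:2],-13.1,p[2]-.0056,["+x","-x","-y"])
E
```

```text
cover on table
side +x px 1.10 n=9 -> mm outward 3.96  (1 mm up = -0.48 mm)
side -x px 0.90 n=9 -> mm outward 3.56  (1 mm up = 0.64 mm)
side -y px 1.00 n=5 -> mm outward 5.90  (1 mm up = 1.44 mm)
side +y px 0.30 n=9 -> mm outward 1.58  (1 mm up = -1.30 mm)
top +x px 0.20 n=9 -> mm outward 0.63  (1 mm up = 0.07 mm)
top -x px 0.10 n=8 -> mm outward 0.31  (1 mm up = 0.02 mm)
top +y px 0.40 n=8 -> mm outward 1.25  (1 mm up = -0.13 mm)
top -y px 0.30 n=9 -> mm outward 0.95  (1 mm up = 0.20 mm)
fixture
side +x px 0.80 n=9 -> mm outward 2.40  (1 mm up = 0.39 mm)
side -x px 1.10 n=9 -> mm outward 3.06  (1 mm up = -0.22 mm)
side -y px 0.50 n=8 -> mm outward 2.20  (1 mm up = 1.17 mm)
side +y px 0.10 n=9 -> mm outward 0.38  (1 mm up = -1.03 mm)
top +x px 0.20 n=9 -> mm outward 0.63  (1 mm up = 0.12 mm)
top -x px -0.00 n=9 -> mm outward -0.00  (1 mm up = -0.03 mm)
top +y px 0.20 n=9 -> mm outward 0.62  (1 mm up = 0.11 mm)
top -y px -0.00 n=9 -> mm outward -0.00  (1 mm up = -0.04 mm)
cover held
side +x px 0.30 n=9 -> mm outward 0.89  (1 mm up = 0.42 mm)
side -x px 1.40 n=6 -> mm outward 3.80  (1 mm up = -0.23 mm)
side -y px 0.70 n=5 -> mm outward 3.13  (1 mm up = 1.26 mm)
top +x px -0.45 n=2 -> mm outward -1.36  (1 mm up = 0.13 mm)
top -x px 1.10 n=3 -> mm outward 3.25  (1 mm up = -0.03 mm)
top -y px 0.75 n=8 -> mm outward 2.24  (1 mm up = -0.04 mm)
```

Corrected for the view through the holes, the outlines agree within about 1–2 mm against a 4.5 mm tolerance. I'll apply a small correction and lower to about 12 mm above the pillars.

carry_out(
  increments=[
    [[-1,0.0003,0.0008,0.006,0],[-1,0,0,0.006,0],[-1,0,0,0.005,0],[-1,0,0,0,0],[-1,0,0,0,0]],
  ],
)

```text
time_s: 23.1
position: [0.4893, -0.0183, 0.0623]
orientation: [[-0.974, 0.228, 0.008], [0.228, 0.974, -0.001], [-0.008, 0.001, -1.0]]
wrist_force: [0.7, 0.0, -2.9]
width: 0.175
grasp_force: 78.7
```

carry_out(
  increments=[
    [[-1,0,0,0,0],[-1,0,0,0,0],[-1,0,0,0,0]],
  ],
)

```text
time_s: 23.4
position: [0.4897, -0.0184, 0.0628]
orientation: [[-0.974, 0.228, 0.009], [0.228, 0.974, -0.001], [-0.009, 0.001, -1.0]]
wrist_force: [-0.3, 0.1, -2.3]
width: 0.172
grasp_force: 78.7
```

```bash
python3 go.py .4887 -.0185 .0626 167;  python3 - <<'E'
from edge import *
s=grab("side",3);p=read_state()["position"]
edges("side",s,p[:2],-13.1,p[2]-.0056,["+x","-x","-y"])
cv2.imwrite("pics/c8.png",cv2.resize(s[195:275,240:340].astype(np.uint8)[:,:,::-1],None,fx=6,fy=6,interpolation=cv2.INTER_CUBIC))
E
```

```text
t 23.4 pos [ 0.4897 -0.0184  0.0628] psi 166.83960425368744 zaxis [ 0.0087 -0.0013 -1.    ] j6 -0.0764860868959544 force [-0.3025  0.1344 -2.3065] 78.65793943405151 14.636589176387789
shift tool mm [ 0.9114 -0.2873  0.1774] roll -0.1603957463125596
side +x px 0.10 n=9 -> mm outward 0.30  (1 mm up = 0.41 mm)
side -x px 1.80 n=7 -> mm outward 4.92  (1 mm up = -0.23 mm)
side -y px 0.50 n=6 -> mm outward 2.22  (1 mm up = 1.23 mm)
```

View pics/c8.png

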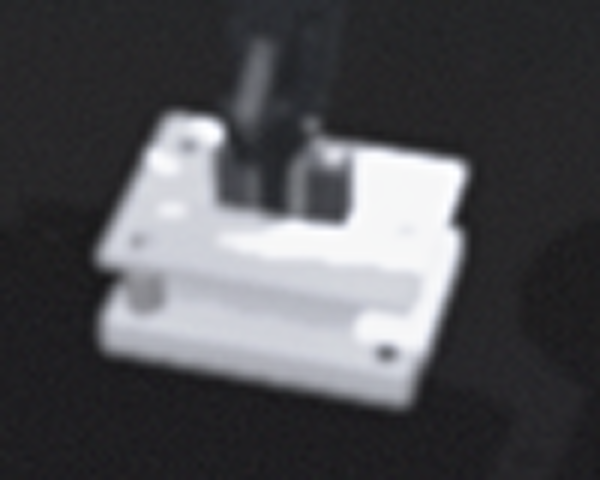

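The cover hangs level. In the side view, the front pillar, the block and the plate show clear gaps below it. Its alignment agrees with the fixture to about 1 mm, and the force is steady, so I'm handing in.

```bash
python3 -c "
from rig import arm
print(arm.finish_job())"
```

```text
the job is handed in; nothing more can be done
None
```

I handed the job in at about 24 s: by camera and pose readings, the long block is flat in the pocket, and the gripper is holding the cover level and steady about 12 mm above the pillars, holes within about 1–2 mm of line; no pass/fail verdict came back.

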